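Find the jar that the twist lid belongs to and screw it home

TASK

Three open jars of tyre-valve parts stand in the steel tray, and a loose blue screw lid lies on the shelf: only one of the jars has the thread it belongs to, and they look much alike. Try the lid on the jars until you find the one it threads on to, screw it down fully home there and let go of it. Leave the brush, gauge, bottle and pry tool where they are.

Things in the scene. Friction and masses are not known exactly. Their poses are not given: they have to be found in the camera images.
- lid: loose blue plastic screw lid, round, ribbed, 63 mm across, 17 mm high, 35 to 60 g, lying open side down on the shelf. Origin: centre of its lower edge (open side); z up through its top. Inside, unseen, four thread lugs at 90 degrees, 1 to 3 mm above the lower edge. Over a neck it has 1.5 mm of play and centres itself from up to 3 mm off. The thread's friction holds it where it is left
- lid_top (a point): centre of the lid's top, 17 mm above its lower edge. Right-hand thread: on its own jar it goes down 23.2 mm per turn clockwise seen from above. Set on it, its top is first 5 to 12 mm above the rim; from there 0.5 to 2.1 rad bring it home, top 3.8 mm above the rim, and 0.4 rad more make it tight. On a wrong jar the lugs catch and it stops turning: not forced, its top stays over 9 mm above the rim
- tray: galvanised steel tray fixed to the shelf, 76 mm (x) by 264 mm (y), walls 24 mm high, three square pockets 94 mm apart along y. Origin: centre of its underside. Each pocket holds fast, not to turn or lift, a square clear glass jar 68 mm wide, shoulder 52 mm and rim 74 mm above the shelf, round screw neck 46 mm across (55 mm over the thread), filled nearly to the rim with small caps
- mouth0 (a point): centre of the mouth, in the rim plane (74 mm above the shelf), of the jar in the tray's -y pocket. Which jar stands in which pocket changes from start to start; the contents tell nothing of the thread
- mouth1 (a point): the same point of the jar in the middle pocket
- mouth2 (a point): the same point of the jar in the tray's +y pocket
- wheel_brush: black wheel brush lying on the shelf, 260 mm long, 45 mm thick; origin under its middle; bystander
- depth_gauge: silver tyre depth gauge lying on the shelf, 125 mm long, 45 mm wide at its foot, 10 mm high; origin under its middle; bystander
- green_bottle: green glass bottle with a black twist cap, standing, 64 mm across, 180 mm high; origin at the centre of its base; bystander
- pry_tool: orange plastic panel pry tool lying flat, 208 mm long, 30 mm wide, 7 mm high; origin under its middle; bystander
There are look-alikes about, which are no part of the job. Several things look just like the lid: the one meant starts farthest to the robot's right.

How it is judged:
By the outcome, as a careful person would: the job done as asked, in the order asked, and still so for the second after the job is handed in, with the robot touching nothing.
It also fails if it takes over 72 s, if anything falls off the work surface, if the arm or the gripper's body presses on something with over 40 N, if the wrist force passes 120 N, or if a joint passes its speed limit or range.

ROBOT

A 7-joint arm with a two-finger parallel gripper is mounted at the origin on the work surface. World frame = base frame: x ahead of the robot, y to its left, z up, the work surface at z = 0. Lengths are in m, angles in degrees, forces in N, time in s.
With the tool pointing down it reaches from about 0.425 to 0.925 m from the base axis. Payload 6.8 kg.
Tool frame: the origin (TCP) lies at the very end of the fingers, on their centre line; the grasp point (between the pads) lies 19 mm behind it; z points along the fingers, x is the direction in which the jaws open and shut, and the axes are right-handed (so a half turn about z gives the same grasp; the last joint's range is limited). The gripper opens to 88 mm and grips with 3 to 60 N. Pads are 20 mm wide; open, the fingers measure 115 mm over their backs; the gripper's body (75 mm by 178 mm) begins 61 mm behind the grasp point.
Start: joints at [64.624, 27.33, 1.283, 89.118, -0.659, 63.558, -4.761], TCP at [0.222, -0.638, 0.223] pointing down, gripper open.
Joint ranges: [-169.35, 169.35], [-19.33, 120.38], [-80.79, 83.38], [13.8, 139.57], [-78.32, 258.32], [9.67, 109.79], [-169.56, 169.56]. Speed limits (degrees/s): [136.94, 136.94, 180, 180, 180, 180, 180].

INTERFACE

Orientations are given as [roll, pitch, yaw] about the fixed x, y, z axes, in that order (R = Rz(yaw) Ry(pitch) Rx(roll)).
In Python, from rig import move_ptp, move_l, move_j, gripper_to, hold, solve_ik, get_state, capture, camera_params, PlanningError, hand_in, trace gives the robot as it stands. Calls block until the motion is done:
- move_ptp(position, orientation): joint-space move of the TCP to a pose.
- move_l(position, frame=None, rate=0.15): straight line of the TCP; frame=None keeps the orientation; rate is the mean speed in m/s.
- move_j(angles): joint-space move.
- gripper_to(opening, squeeze=None): finger opening in m; squeeze is the grip in N (None keeps the last); returns when the fingers have stopped.
- hold(seconds).
- solve_ik(position, orientation): joint angles nearest the present ones, or None.
- get_state(): the state.
- capture(name): name is "scene" or "top" or "wrist"; returns the picture (420x560x3 uint8, red, green, blue); there is no depth.
- camera_params(name): a dict with "K" (3x3 intrinsics, pixels), "origin" and "orientation" of the camera in the world. Camera axes: x right, y up, looking along -z (the intrinsics and any distortion apply to the point x, -y, -z); pixel columns grow to the right and rows downward; lengths in m; the calibration is good to about 2 mm. A picture is of the moment at which its call begins: read the wrist's pose just before it. camera_params takes no time and is no camera call; for the wrist camera it gives the pose at the moment of the call.
A pose or a line that the arm cannot do raises PlanningError and nothing moves.
- hand_in(): hands the job in, once; it reports no verdict.
Trained networks look in the newest picture that a camera, given by its name, has taken for a name from the list of things; names that differ only in an ending like _2 or _b are one class to them, and where a whole thing is asked for, a point or a joint stands for the part that bears it (a point fixed in the world has none). Each returns a list of dicts, best first, with "confidence" (0 to 1); they miss things now and then, are a little off and sometimes report something else, mostly with a low value. They report only what shows in the picture. A call takes as long as a camera call. They do not tell look-alikes from the thing itself.
- trace(camera, label): "pixels" (420x560 bool, what is visible of it) and "at" ([column, row] in pixels, amid what is visible of it).
The state is a dict: "time": time; "joint_positions": joint angles; "dq": joint speeds; "effort": joint torques, N m; "tool_pos": TCP position; "ee_rot": TCP orientation; "contact_force": force on the tool from outside, world axes, zero at the start; "torque": the same for the moment, N m; "width": finger opening in m.
Only numpy, scipy, OpenCV 4.12 (cv2) and the standard library are available. Lean on these libraries where they do the work, as an engineer would, in place of code of your own. Each camera call takes 0.05 s, during which the arm holds its last target.

## Working session

There is one attempt and no reset: what is moved stays moved. The work goes in short steps, each a Python script; the robot and the scene stay as the last script left them, time stands still between calls to the robot, and variables do not carry over. Pictures are saved under pics/ and viewed, and the job is handed in when it is done.

```bash
mkdir -p pics; ls; cat > snap.py <<'E'
import cv2,sys
from rig import *
def snap(n,f):
    im=capture(n); cv2.imwrite(f'pics/{f}.png',im[:,:,::-1]); return im
E
python3 - <<'E'
from snap import *
for n in("scene","top","wrist"):
    snap(n,n+"0"); print(n,camera_params(n))
s=get_state();print(s)
for n in("scene","top"):
    for l in("lid","tray"):
        for r in trace(n,l): print(n,l,r["confidence"],r["at"],r["pixels"].sum())
E
```

```text
pics
scene {'K': array([[380.32922347,   0.        , 278.6252631 ],
       [  0.        , 380.32922347, 218.56485169],
       [  0.        ,   0.        ,   1.        ]]), 'origin': array([ 1.02031506, -0.17353549,  0.76241213]), 'orientation': array([39.47101949, -1.02366023, 76.23990879])}
top {'K': array([[388.90097079,   0.        , 276.33583562],
       [  0.        , 388.90097079, 218.6919754 ],
       [  0.        ,   0.        ,   1.        ]]), 'origin': array([ 0.38565719, -0.04612933,  0.99024182]), 'orientation': array([  6.79475969,  -0.72355501, -88.94295248])}
wrist {'K': array([[359.62820091,   0.        , 281.58425979],
       [  0.        , 359.62820091, 210.39986406],
       [  0.        ,   0.        ,   1.        ]]), 'origin': array([ 0.30083757, -0.60983309,  0.38374975]), 'orientation': array([-1.74767608e+01,  2.56400174e-02, -7.07878397e+01])}
{'time': 0.15, 'joint_positions': array([64.62482452, 27.36692039,  1.28119654, 89.16368867, -0.65879281,
       63.5587714 , -4.76132456]), 'dq': array([ 0.01012096, -0.05592764,  0.0370596 , -0.06093967,  0.03480086,
        0.06645361,  0.03300091]), 'effort': array([ 2.59806016e-03, -5.83291340e+01,  1.53705351e+00, -2.72872657e+01,
       -5.42136503e-02,  1.44590877e-02,  9.35132812e-05]), 'tool_pos': array([ 0.22161144, -0.63709251,  0.22189377]), 'ee_rot': array([ 1.79993733e+02,  8.17840580e-02, -7.08182009e+01]), 'contact_force': array([-0.29865834, -0.0751138 , -0.61715479]), 'torque': array([0.00196688, 0.03004   , 0.07504442]), 'width': 0.08767615473158845}
scene lid 0.88 [391.7, 261.2] 565
scene lid 0.79 [345.8, 180.3] 338
scene lid 0.7 [339.4, 222.8] 428
scene lid 0.59 [370.0, 206.5] 442
scene tray 0.6 [279.0, 320.5] 1914
top lid 0.96 [202.2, 235.1] 512
top lid 0.91 [161.3, 241.2] 476
top lid 0.83 [172.2, 289.0] 570
top lid 0.76 [169.5, 178.5] 478
top tray 0.88 [281.4, 158.9] 1399
```

View pics/top0.png

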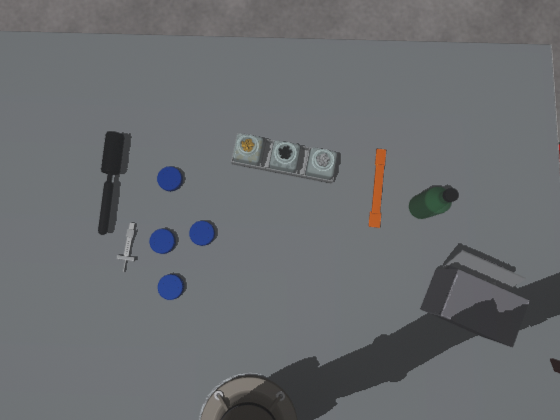

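View pics/scene0.png

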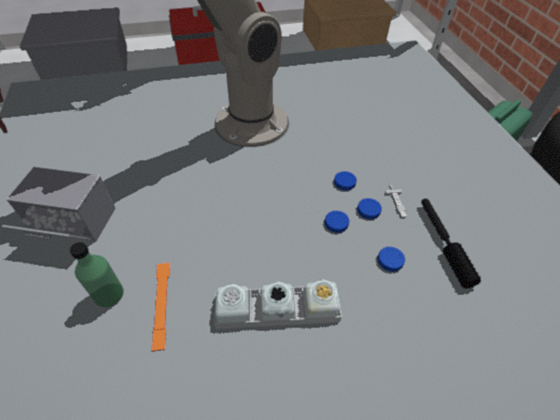

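```bash
python3 - <<'E'
import cv2,numpy as np
a=cv2.imread('pics/top0.png');b=cv2.imread('pics/scene0.png')
A=cv2.resize(a[150:320,130:360],None,fx=3,fy=3,interpolation=2)
cv2.imwrite('pics/topcrop.png',A)
c=np.hstack([cv2.resize(a[220:370,390:560],(390,345)),cv2.resize(b[140:320,0:200],(390,345))])
cv2.imwrite('pics/box.png',c)
E
```

```text
(no output)
```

View pics/topcrop.png

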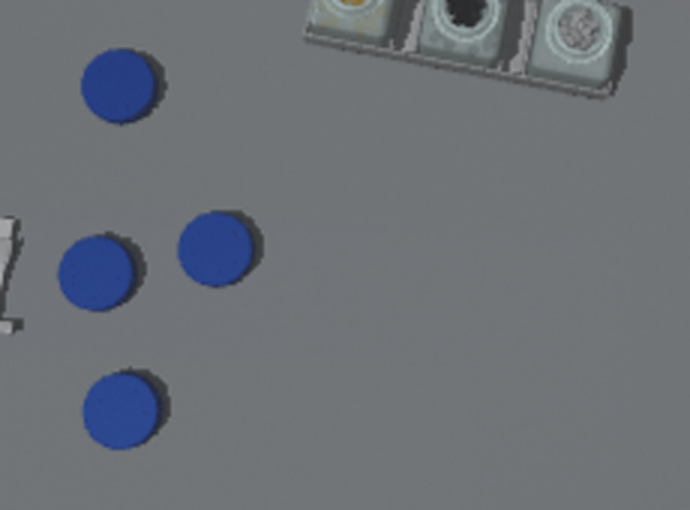

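View pics/box.png

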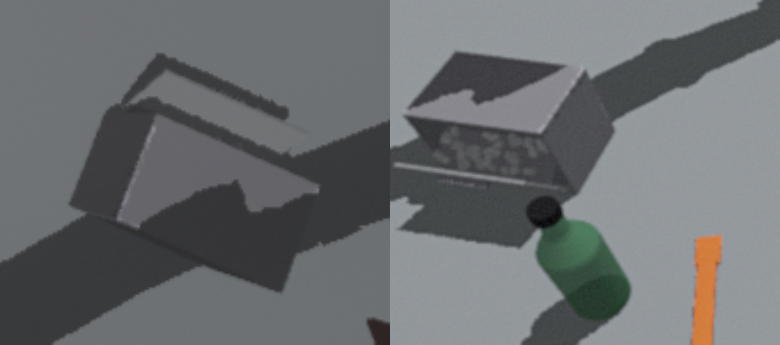

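View pics/wrist0.png

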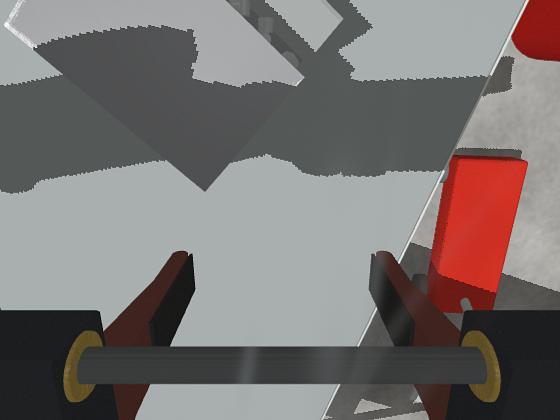

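```bash
cat >> snap.py <<'E'
import numpy as np
from scipy.spatial.transform import Rotation as Ro
def ray(cp,uv):
    K=cp["K"]; d=np.array([(uv[0]-K[0,2])/K[0,0],-(uv[1]-K[1,2])/K[1,1],-1.])
    return np.array(cp["origin"]),Ro.from_euler('xyz',cp["orientation"],degrees=True).apply(d)
def atz(cp,uv,z):
    o,d=ray(cp,uv); return (o+d*(z-o[2])/d[2])
def proj(cp,P):
    p=Ro.from_euler('xyz',cp["orientation"],degrees=True).inv().apply(np.atleast_2d(P)-cp["origin"])
    K=cp["K"]; return np.c_[K[0,0]*p[:,0]/-p[:,2]+K[0,2],K[1,1]*-p[:,1]/-p[:,2]+K[1,2]]
E
python3 - <<'E'
from snap import *
for n in("scene","top"):
    cp=camera_params(n); capture(n)
    for l in ("lid",):
        for r in trace(n,l): print(n,l,r["at"],atz(cp,r["at"],.012).round(4), proj(cp,atz(cp,r["at"],.012)))
T=camera_params("top")
for uv in((247,145),(285,152),(322,159)): print(atz(T,uv,.074).round(4))
a=cv2.imread('pics/top0.png');b=cv2.imread('pics/scene0.png')
cv2.imwrite('pics/tt.png',np.vstack([cv2.resize(a[120:190,225:345],(720,420),interpolation=2)]))
cv2.imwrite('pics/ts.png',np.vstack([cv2.resize(b[270:335,205:350],(783,351),interpolation=2)]))
print(get_state()["time"])
E
```

```text
scene lid [345.1, 177.9] [0.321  0.2043 0.012 ] [[345.1 177.9]]
scene lid [340.0, 222.0] [0.4692 0.1362 0.012 ] [[340. 222.]]
scene lid [371.7, 207.3] [0.4407 0.2348 0.012 ] [[371.7 207.3]]
scene lid [390.5, 262.2] [0.611  0.2113 0.012 ] [[390.5 262.2]]
top lid [203.9, 233.0] [0.4625 0.1253 0.012 ] [[203.9 233. ]]
top lid [169.6, 284.8] [0.3324 0.2047 0.012 ] [[169.6 284.8]]
top lid [170.1, 178.0] [0.6018 0.2171 0.012 ] [[170.1 178. ]]
top lid [164.3, 239.9] [0.4433 0.2236 0.012 ] [[164.3 239.9]]
[0.6736 0.0188 0.074 ]
[ 0.6582 -0.0737  0.074 ]
[ 0.6427 -0.1635  0.074 ]
0.55
```

View pics/tt.png

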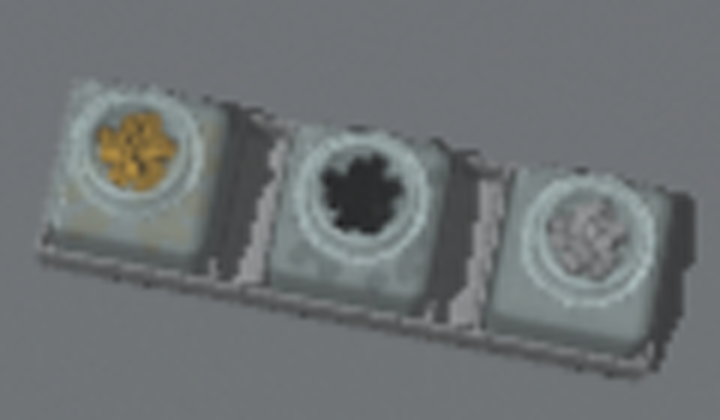

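View pics/ts.png

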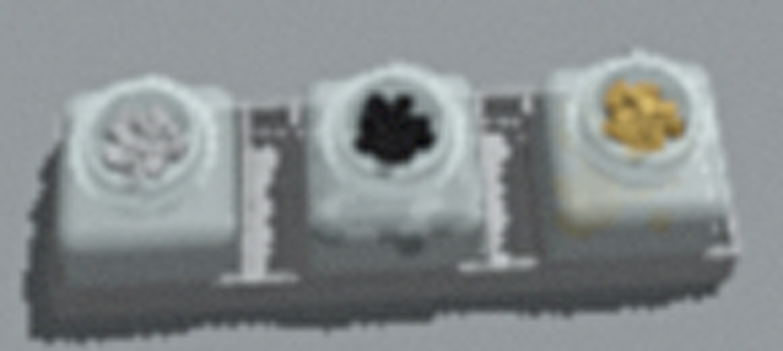

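```bash
python3 - <<'E'
from snap import *
for p in((0.465,0.128,0.2),(0.643,-0.164,0.12),(.673,.019,.12)):
    print(p,[ (y,None if (q:=solve_ik(p,[180,0,y])) is None else np.round(q,0).tolist()) for y in(-170,-120,-60,0,60,120,170)])
s=get_state();cp=camera_params("wrist")
R=Ro.from_euler('xyz',s["ee_rot"],degrees=True)
print(R.inv().apply(cp["origin"]-s["tool_pos"]))
print(proj(cp,s["tool_pos"]),proj(cp,s["tool_pos"]-[0,0,.18]),proj(cp,s["tool_pos"]-[0,0,.06]))
E
```

```text
(0.465, 0.128, 0.2) [(-170, [33.0, 23.0, -67.0, 113.0, 25.0, 60.0, 144.0]), (-120, [13.0, 15.0, -42.0, 114.0, 12.0, 55.0, -154.0]), (-60, [18.0, 16.0, -48.0, 114.0, 15.0, 56.0, -96.0]), (0, [25.0, 19.0, -57.0, 113.0, 19.0, 57.0, -40.0]), (60, [30.0, 21.0, -63.0, 113.0, 22.0, 59.0, 16.0]), (120, [33.0, 23.0, -67.0, 113.0, 25.0, 60.0, 74.0]), (170, [33.0, 23.0, -67.0, 113.0, 25.0, 60.0, 124.0])]
(0.643, -0.164, 0.12) [(-170, [2.0, 32.0, 10.0, 96.0, -7.0, 52.0, -156.0]), (-120, [9.0, 32.0, -1.0, 96.0, 1.0, 52.0, -112.0]), (-60, [20.0, 33.0, -15.0, 95.0, 10.0, 53.0, -59.0]), (0, [28.0, 35.0, -27.0, 94.0, 18.0, 55.0, -6.0]), (60, [33.0, 37.0, -35.0, 94.0, 24.0, 57.0, 50.0]), (120, [51.0, 51.0, -68.0, 93.0, 50.0, 72.0, 93.0]), (170, [-33.0, 56.0, 72.0, 99.0, -57.0, 71.0, -135.0])]
(0.673, 0.019, 0.12) [(-170, [-48.0, 57.0, 72.0, 97.0, -58.0, 71.0, -131.0]), (-120, [1.0, 33.0, -11.0, 94.0, 7.0, 54.0, -133.0]), (-60, [8.0, 35.0, -21.0, 93.0, 15.0, 55.0, -78.0]), (0, [17.0, 37.0, -35.0, 92.0, 24.0, 58.0, -26.0]), (60, [22.0, 40.0, -44.0, 92.0, 31.0, 60.0, 30.0]), (120, [35.0, 52.0, -68.0, 91.0, 50.0, 72.0, 77.0]), (170, [35.0, 52.0, -68.0, 91.0, 50.0, 72.0, 127.0])]
[ 4.55604022e-05 -8.37614455e-02 -1.61816663e-01]
[[281.11427253 273.14286173]] [[281.17645934 187.1331916 ]] [[281.14502436 230.61044882]]
```

```bash
python3 - <<'E'
from snap import *
s=get_state();p=s["tool_pos"]
move_l([p[0],p[1],0.30],rate=0.3)
q=get_state()["joint_positions"].copy()
q[0]=-21; q[6]=-22
move_j(q)
s=get_state();print(s["time"],s["tool_pos"],s["ee_rot"])
print(solve_ik([.465,.128,.2],[180,0,0]))
move_ptp([.463,.127,.2],[180,0,0])
s=get_state();print(s["time"],s["tool_pos"],s["ee_rot"],s["joint_positions"])
cp=camera_params("wrist");snap("wrist","w1")
for r in trace("wrist","lid"): print(r["confidence"],r["at"],atz(cp,r["at"],.017)); 
np.save('cp.npy',cp,allow_pickle=True)
E
```

```text
4.1583 [0.65436087 0.1686114  0.30197444] [-179.95083511   -0.18709301   -2.82703554]
[-22.03352795  10.71547088  -0.87198916 116.1803832    0.20272111
  53.10553031 -23.01201672]
5.0417 [0.46473262 0.1274299  0.20102169] [-1.79943795e+02 -1.43119628e-01 -2.84731719e-02] [-21.99247908  10.51909449  -0.86240855 116.27431411   0.20178831
  53.05421389 -22.9896587 ]
0.95 [278.8, 181.6] [0.46343864 0.13125087 0.017     ]
0.91 [136.0, 106.7] [0.33174313 0.20207329 0.017     ]
0.8 [254.3, 76.9] [0.44154867 0.22791892 0.017     ]
0.58 [427.0, 84.9] [0.59846238 0.22110929 0.017     ]
```

View pics/w1.png

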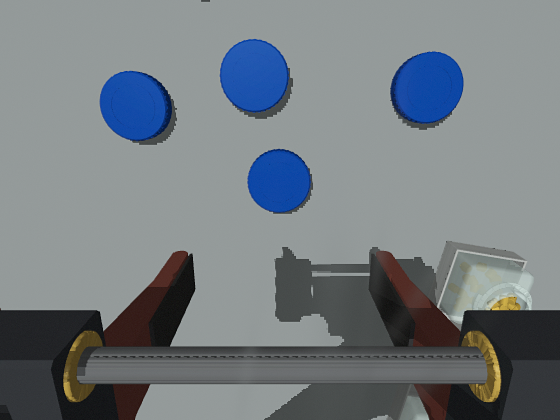

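```bash
python3 - <<'E'
from snap import *
gripper_to(0.088,squeeze=30)
move_l([.4635,.1305,.06],rate=0.2)
s=get_state();print(s["time"],s["tool_pos"],s["width"])
cp=camera_params("wrist");im=snap("wrist","w2")
r=trace("wrist","lid")
for x in r[:2]: print(x["at"],x["confidence"])
m=r[0]["pixels"].astype(np.uint8)
c,_=cv2.findContours(m,0,1);c=max(c,key=cv2.contourArea);print(cv2.boundingRect(c))
# model fit
from scipy.optimize import least_squares
t=np.linspace(0,2*np.pi,90)
def hull(x,y):
    P=np.vstack([np.c_[x+.0315*np.cos(t),y+.0315*np.sin(t),0*t+z] for z in(0,.017)])
    return cv2.convexHull(proj(cp,P).astype(np.float32))
def f(p):
    h=hull(*p); M=np.zeros(m.shape,np.uint8); cv2.fillPoly(M,[np.round(h*16).astype(np.int32)],1,shift=4)
    return (M!=m).sum()
from scipy.optimize import minimize
o=minimize(f,[.4635,.1305],method='Nelder-Mead',options=dict(initial_simplex=[[.4635,.1305],[.4675,.1305],[.4635,.1345]],xatol=1e-4));print(o.x,o.fun,m.sum())
E
```

```text
6.2083 [0.46417011 0.13070234 0.06067877] 0.08786474433118976
[44.3, 116.6] 0.76
[236.7, 67.4] 0.71
(0, 58, 106, 116)
[ 0.615875 -0.0945  ] 10174.0 10174
```

View pics/w2.png

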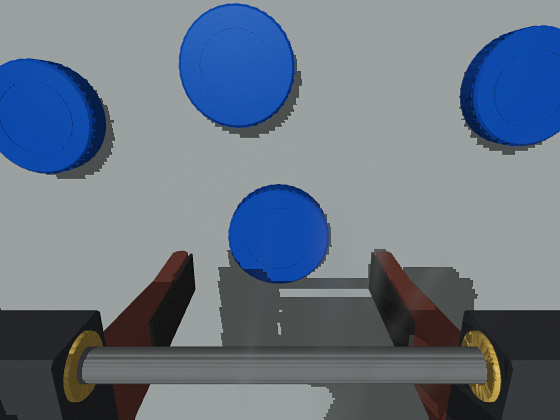

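```bash
python3 - <<'E'
from snap import *
im=cv2.imread('pics/w2.png').astype(int)
m=((im[:,:,0]-im[:,:,2])>40).astype(np.uint8)
n,l,st,c=cv2.connectedComponentsWithStats(m)
k=l[235,280];m=(l==k).astype(np.uint8);print(st[k])
cp=camera_params("wrist")
t=np.linspace(0,2*np.pi,90)
def f(p):
    P=np.vstack([np.c_[p[0]+.0315*np.cos(t),p[1]+.0315*np.sin(t),0*t+z] for z in(0,.017)])
    h=cv2.convexHull(proj(cp,P).astype(np.float32)); M=np.zeros(m.shape,np.uint8); cv2.fillPoly(M,[np.round(h*16).astype(np.int32)],1,shift=4)
    return (M!=m).sum()
from scipy.optimize import minimize
o=minimize(f,[.4635,.1305],method='Nelder-Mead',options=dict(initial_simplex=[[.4635,.1305],[.4675,.1305],[.4635,.1345]],xatol=1e-4));print(o.x,o.fun,m.sum(), get_state()["tool_pos"])
E
```

```text
[ 228  184  102  100 7900]
[0.46377629 0.13060781] 380.0 7900 [0.46451478 0.13083906 0.06118853]
```

```bash
python3 - <<'E'
from snap import *
move_l([.463,.1305,.002],rate=0.1)
s=get_state();print(s["time"],s["tool_pos"],s["contact_force"])
gripper_to(0.05,squeeze=30)
s=get_state();print(s["time"],s["tool_pos"],s["contact_force"],s["width"])
move_l([.463,.1305,.14],rate=0.2)
s=get_state();print(s["time"],s["tool_pos"],s["contact_force"],s["torque"],s["width"])
cp=camera_params("wrist");snap("wrist","w3")
E
```

```text
7.0417 [0.46332681 0.13056579 0.00232449] [-0.36724444  0.80235746 -0.49444568]
7.5667 [0.46321045 0.13056177 0.00229735] [-0.9188569   0.05047254  5.09937666] 0.06236881060663291
8.4083 [0.46219693 0.13022146 0.1390582 ] [-0.02283121 -0.17019645 -1.19291707] [ 0.00042885 -0.05028801  0.02434712] 0.06224328940243407
```

View pics/w3.png

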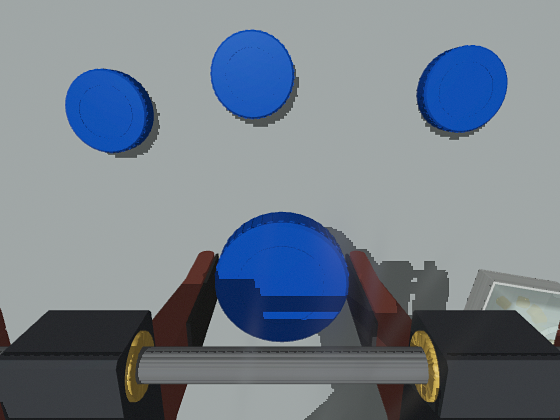

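```bash
python3 - <<'E'
from snap import *
move_l([.463,.1305,.25],rate=0.3)
q=solve_ik([.80,-.07,.27],[180,0,80]);print(q)
move_j(q)
s=get_state();print(s["time"],s["tool_pos"],s["ee_rot"],s["width"])
cp=camera_params("wrist");snap("wrist","w4");np.save("cp4.npy",cp,allow_pickle=True)
print(proj(cp,[[.6736,.0188,.074],[.6582,-.0737,.074],[.6427,-.1635,.074]]))
E
```

```text
[ 1.45616208 38.83873966 -1.70214249 63.74849162  1.0935971  77.42733818
 79.89210676]
10.5583 [ 0.79960006 -0.06875247  0.26920463] [-1.79918404e+02 -2.96856851e-02  8.00339613e+01] 0.062399639014227924
[[352.98570668  30.78073425]
 [248.78631781  31.75726761]
 [147.60757148  32.04147793]]
```

View pics/w4.png

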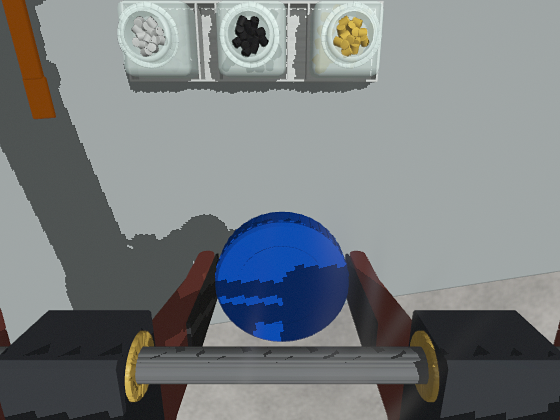

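```bash
python3 - <<'E'
from snap import *
move_l([.745,-.055,.24],rate=0.3)
s=get_state();print(s["time"],s["tool_pos"])
cp=camera_params("wrist");im=snap("wrist","w5");np.save("cp5.npy",cp,allow_pickle=True)
cv2.imwrite("pics/w5c.png",cv2.resize(im[20:160,80:420,::-1],(800,329),interpolation=2))
print(proj(cp,[[.6736,.0188,.074],[.6582,-.0737,.074],[.6427,-.1635,.074]]))
E
```

```text
10.975 [ 0.7440426  -0.05367699  0.24045721]
[[349.44469165  97.40509002]
 [241.80398021  98.2527407 ]
 [137.28284132  98.42434004]]
```

View pics/w5c.png

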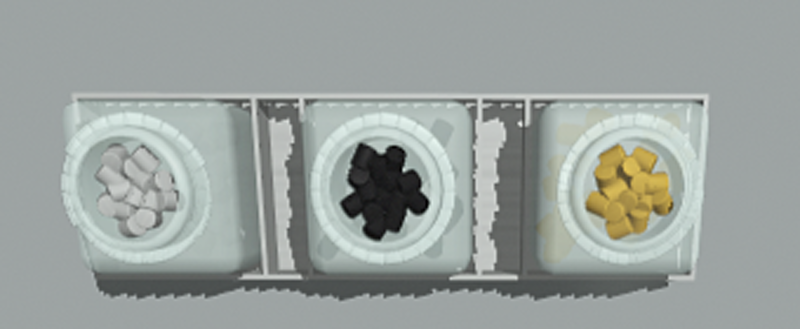

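```bash
python3 - <<'E'
from snap import *
cp=np.load("cp5.npy",allow_pickle=True).item()
U=[(138,99.9),(242.8,99.9),(347.1,100)]
for z in(.074,.070,.066):
    P=np.array([atz(cp,u,z) for u in U]);print(z,P.round(4).tolist(),np.linalg.norm(np.diff(P,axis=0),axis=1))
im=cv2.cvtColor(cv2.imread("pics/w5.png"),cv2.COLOR_BGR2RGB)
ov=cv2.resize(im[20:160,80:420],(1360//2*1,280))
def draw(dx,dy):
    s=2.353;o=cv2.resize(im[20:160,80:420],(800,329),interpolation=2).copy()
    P=np.array([atz(cp,u,.070) for u in U]);d=(P[2]-P[0])/np.linalg.norm(P[2]-P[0])
    C=P.mean(0)
    t=np.linspace(0,6.283,80)
    for k in(-1,0,1):
        c=C+k*.094*d
        for r,z,col in((.023,.074,(255,0,0)),(.0275,.069,(0,0,255))):
            q=proj(cp,np.c_[c[0]+r*np.cos(t),c[1]+r*np.sin(t),0*t+z]);q=((q-[80,20])*s).round().astype(np.int32)
            cv2.polylines(o,[q],True,col,1)
        print(c.round(4))
    print(np.degrees(np.arctan2(d[1],d[0])))
    cv2.imwrite("pics/w5o.png",o[:,:,::-1])
draw(0,0)
E
```

```text
0.074 [[0.644, -0.1632, 0.074], [0.6597, -0.0731, 0.074], [0.6754, 0.0165, 0.074]] [0.09147384 0.09102356]
0.07 [[0.6438, -0.1648, 0.07], [0.6597, -0.0735, 0.07], [0.6755, 0.0172, 0.07]] [0.0925883  0.09213254]
0.066 [[0.6435, -0.1663, 0.066], [0.6596, -0.0739, 0.066], [0.6757, 0.0179, 0.066]] [0.09370277 0.09324152]
[ 0.6435 -0.1663  0.07  ]
[ 0.6597 -0.0737  0.07  ]
[0.6758 0.0189 0.07  ]
80.09101298942342
```

View pics/w5o.png

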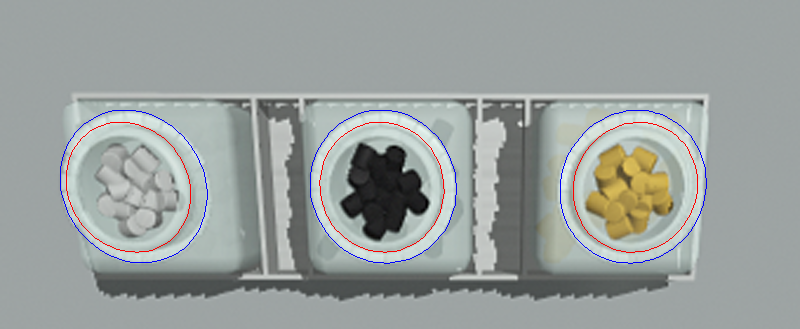

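```bash
cat >> snap.py <<'E'
def st(m=""):
    s=get_state(); z=s["tool_pos"][2]
    print(m,"t%.2f"%s["time"],"p",(s["tool_pos"]*1000).round(2),"top-rim %.2f"%((z+.0147-.074)*1000),"yaw%.1f"%s["ee_rot"][2],"F",s["contact_force"].round(1),"T",s["torque"].round(2),"w%.4f"%s["width"]); return s
E
python3 - <<'E'
from snap import *
x,y=.6597,-.0735
move_l([x,y,.095],rate=0.25)
s=st()
x+= x-s["tool_pos"][0]; y+=y-s["tool_pos"][1]
print(x,y)
for z in np.arange(.080,.062,-.0015):
    move_l([x,y,z],rate=0.05); s=st()
    if s["contact_force"][2]>5: break
E
```

```text
t11.85 p [661.93 -73.39  96.46] top-rim 37.16 yaw80.0 F [ 0.9  0.1 -0.4] T [ 0.08 -0.18  0.03] w0.0622
0.65746752104523 -0.07360846972611214
 t12.30 p [657.33 -73.53  79.71] top-rim 20.41 yaw80.0 F [ 0.2  0.3 -0.4] T [ 0.02 -0.08  0.01] w0.0627
 t12.55 p [657.56 -73.64  78.58] top-rim 19.28 yaw80.0 F [-0.2 -1.3 -0.4] T [ 0.08 -0.14  0.  ] w0.0618
 t12.80 p [657.41 -73.6   76.95] top-rim 17.65 yaw80.0 F [ 0.6 -0.3 -0.6] T [ 0.11 -0.13  0.03] w0.0627
 t13.05 p [657.37 -73.57  75.37] top-rim 16.07 yaw80.0 F [ 0.6 -0.1 -0.8] T [ 0.07 -0.18  0.  ] w0.0626
 t13.30 p [657.39 -73.64  73.87] top-rim 14.57 yaw80.0 F [-0.3  0.2 -1. ] T [ 0.08 -0.15  0.02] w0.0624
 t13.55 p [657.37 -73.59  72.36] top-rim 13.06 yaw80.0 F [-0.1 -0.  -1. ] T [ 0.07 -0.15  0.03] w0.0624
 t13.80 p [657.39 -73.68  70.87] top-rim 11.57 yaw80.0 F [-0.1 -0.6 -0.4] T [-0.   -0.19 -0.02] w0.0625
 t14.05 p [657.53 -73.81  69.51] top-rim 10.21 yaw80.0 F [ 0.4 -1.2 -0.2] T [-0.09 -0.18 -0.01] w0.0625
 t14.30 p [657.73 -73.84  69.16] top-rim 9.86 yaw80.0 F [-2.6 -0.5  8.1] T [-0.04  0.51  0.  ] w0.0623
```

```bash
python3 - <<'E'
from snap import *
move_l([.6597,-.0735,.0695],rate=0.05); st()
move_l([.6597,-.0735,.0685],rate=0.05); st()
yaw=80
z=.0685
for i in range(6):
    yaw-=8; z-=.0232*8/360
    move_l([.6597,-.0735,z],frame=[180,0,yaw],rate=0.05); s=st()
    if s["contact_force"][2]>20 or abs(s["torque"][2])>.6: break
E
```

```text
t14.55 p [659.68 -74.06  69.51] top-rim 10.21 yaw80.0 F [-1.4 -1.7  2.1] T [-0.41  0.14  0.04] w0.0624
 t14.80 p [659.79 -74.06  69.2 ] top-rim 9.90 yaw80.0 F [-3.1 -1.5  7.6] T [-0.45  0.63  0.05] w0.0625
 t15.09 p [661.29 -75.72  69.09] top-rim 9.79 yaw71.9 F [ 0.8 -4.3  4.7] T [-1.14 -0.34  0.08] w0.0621
 t15.38 p [661.74 -76.9   68.86] top-rim 9.56 yaw63.9 F [ 0.6 -7.   4.9] T [-1.54 -0.43  0.36] w0.0622
 t15.68 p [661.56 -77.04  68.56] top-rim 9.26 yaw55.9 F [ 0.2 -7.6  6.8] T [-1.65 -0.14  0.38] w0.0624
 t15.97 p [661.19 -77.01  68.1 ] top-rim 8.80 yaw47.9 F [-0.9 -7.2  9.2] T [-1.63  0.11  0.29] w0.0618
 t16.26 p [661.08 -77.22  67.65] top-rim 8.35 yaw39.9 F [-1.4 -7.5  9.1] T [-1.73  0.29  0.46] w0.0623
 t16.55 p [660.62 -76.73  67.06] top-rim 7.76 yaw31.9 F [-3.5 -7.2 11. ] T [-1.43  0.54  0.18] w0.0622
```

```bash
python3 - <<'E'
from snap import *
cp=camera_params("wrist");im=snap("wrist","w6");sc=snap("scene","s6")
cv2.imwrite("pics/s6c.png",cv2.resize(sc[250:340,180:360,::-1],(800,400),interpolation=2))
print(proj(cp,[[.6597,-.0735,.08]]),proj(cp,get_state()["tool_pos"]+[0,0,.0147]))
E
```

```text
[[281.82609829 277.62088317]] [[279.8775238  285.71482866]]
```

View pics/w6.png

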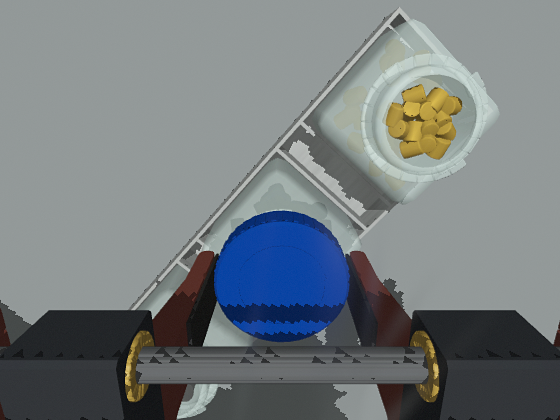

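View pics/s6c.png

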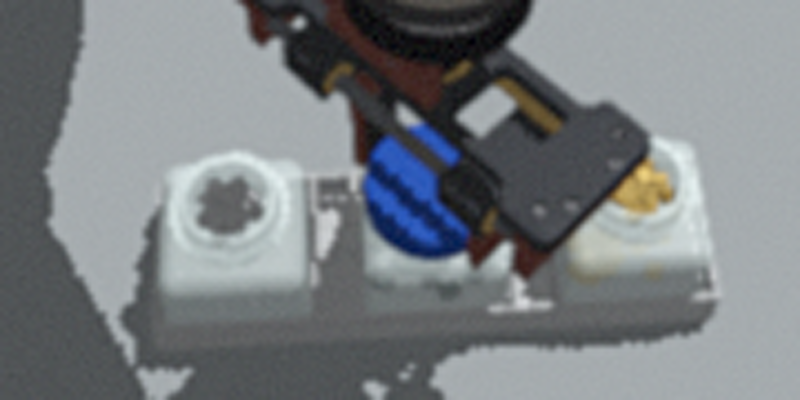

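```bash
python3 - <<'E'
from snap import *
cp=camera_params("wrist")
for z in(.074,.07):
    P=atz(cp,(423,117.5),z);print(P,P-.094*np.array([np.cos(np.radians(80.1)),np.sin(np.radians(80.1)),0]))
im=cv2.imread("pics/w6.png");cv2.imwrite("pics/w6c.png",cv2.resize(im[20:220,330:530],(600,600),interpolation=2))
E
```

```text
[0.67191501 0.0181684  0.074     ] [ 0.65575367 -0.07443187  0.074     ]
[0.67333342 0.01878079 0.07      ] [ 0.65717209 -0.07381949  0.07      ]
```

View pics/w6c.png

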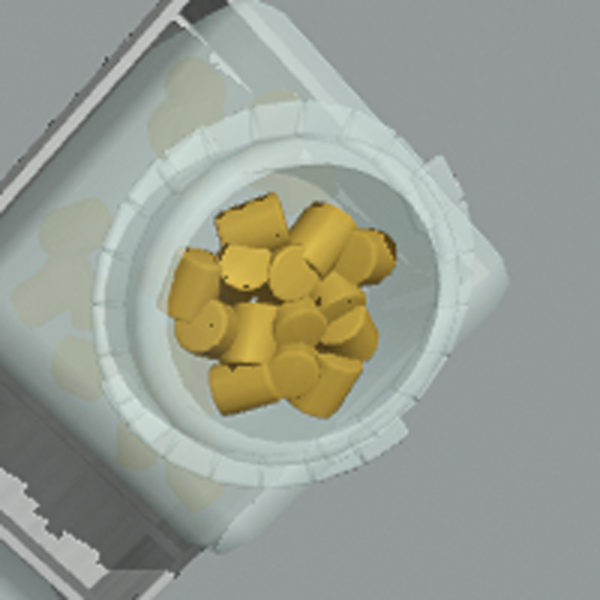

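```bash
python3 - <<'E'
from snap import *
s=get_state();yaw=31.9;xy=s["tool_pos"][:2].copy()
c=np.array([.6597,-.0735])
for i in range(5):
    yaw-=8
    a=s["tool_pos"]; c=c+.7*(a[:2]-c)
    move_l([c[0],c[1],a[2]-.0232*8/360-.0008],frame=[180,0,yaw],rate=0.05); s=st("c %s"%(c*1000).round(1))
    if s["contact_force"][2]>20 or abs(s["torque"][2])>.9: break
E
```

```text
c [660.3 -75.7] t16.94 p [660.81 -77.67  66.86] top-rim 7.56 yaw23.9 F [-3.  -4.7  8.7] T [-1.02  0.54  0.39] w0.0623
c [660.7 -77.1] t17.23 p [660.8  -78.46  66.51] top-rim 7.21 yaw15.9 F [-3.3 -3.2  9.1] T [-0.73  0.79  0.38] w0.0626
c [660.8 -78.1] t17.52 p [660.5  -79.12  66.09] top-rim 6.79 yaw7.9 F [-5.3 -1.7 10. ] T [-0.58  1.03  0.48] w0.0621
c [660.6 -78.8] t17.82 p [660.13 -79.46  65.62] top-rim 6.32 yaw-0.1 F [-4.6 -2.  10.5] T [-0.48  1.17  0.3 ] w0.0623
c [660.3 -79.3] t18.11 p [659.6  -79.53  65.06] top-rim 5.76 yaw-8.1 F [-5.4 -0.3  9.6] T [-0.25  1.24  0.43] w0.0622
```

```bash
python3 - <<'E'
from snap import *
im=snap("wrist","w7");np.save("cp7.npy",camera_params("wrist"),allow_pickle=True)
a=cv2.imread("pics/w5.png");b=cv2.imread("pics/w7.png")
for f in("w3","w5","w6","w7"):
    i=cv2.imread(f"pics/{f}.png").astype(int);m=((i[:,:,0]-i[:,:,2])>40).astype(np.uint8)
    n,l,s,c=cv2.connectedComponentsWithStats(m);k=l[260,300];print(f,s[k])
cv2.imwrite("pics/cmp7.png",np.hstack([cv2.resize(x[190:360,180:390],(400,324),interpolation=2) for x in(a,b)]))
E
```

```text
w3 [  215   212   134   130 13701]
w5 [  215   212   134   130 13666]
w6 [  214   210   136   132 14059]
w7 [  213   206   138   134 14499]
```

View pics/cmp7.png

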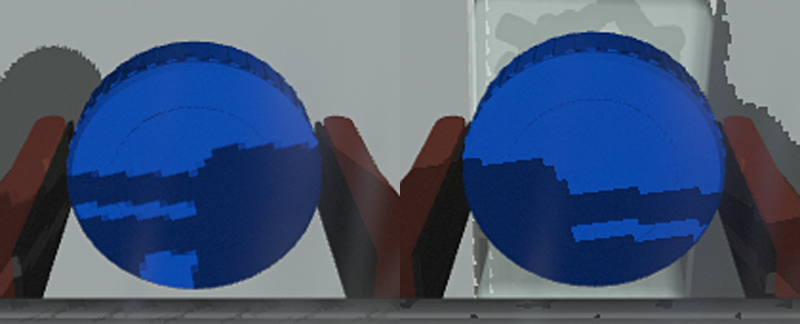

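View pics/w7.png

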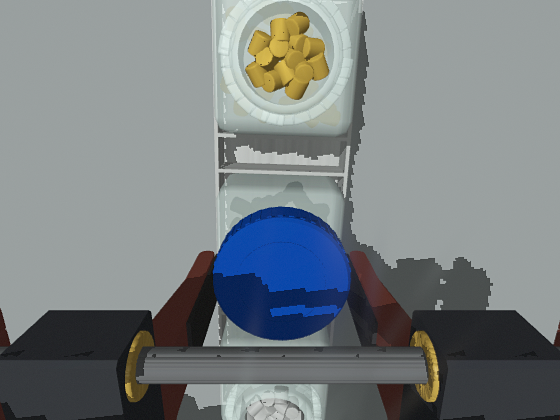

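```bash
cat >> snap.py <<'E'
def fitlid(cp,im,zb,x0,seed=None):
    i=im.astype(int);m=((i[:,:,2]-i[:,:,0])>40).astype(np.uint8)
    n,l,s,c=cv2.connectedComponentsWithStats(m)
    u=proj(cp,[x0[0],x0[1],zb+.017])[0].round().astype(int) if seed is None else seed
    k=l[u[1],u[0]]; assert k>0
    m=(l==k).astype(np.uint8)
    t=np.linspace(0,2*np.pi,90)
    def f(p):
        zz=zb+p[2] if len(p)>2 else zb
        P=np.vstack([np.c_[p[0]+.0315*np.cos(t),p[1]+.0315*np.sin(t),0*t+z+zz] for z in(0,.017)])
        h=cv2.convexHull(proj(cp,P).astype(np.float32)); M=np.zeros(m.shape,np.uint8); cv2.fillPoly(M,[np.round(h*16).astype(np.int32)],1,shift=4)
        return (M!=m)[:335].sum()
    from scipy.optimize import minimize
    a=np.array([x0[0],x0[1],0.])
    o=minimize(f,a,method='Nelder-Mead',options=dict(initial_simplex=[a,a+[.004,0,0],a+[0,.004,0],a+[0,0,.004]],xatol=1e-4))
    return o.x[:2],zb+o.x[2],o.fun,s[k]
E
python3 - <<'E'
from snap import *
for f in("w3","w5"):pass
cp=np.load("cp7.npy",allow_pickle=True).item()
im=cv2.imread("pics/w7.png")[:,:,::-1]
print("gripped",fitlid(cp,im,.067,(.6597,-.0765)))
cp=np.load("cp5.npy",allow_pickle=True).item()
print("w5",fitlid(cp,cv2.imread("pics/w5.png")[:,:,::-1],.238,(.744,-.0537)))
gripper_to(.088); s=st()
move_l([.6597,-.0765,.12],rate=.15);s=st()
cp=camera_params("wrist");im=snap("wrist","w8")
print(fitlid(cp,im,.067,(.6597,-.0765)))
E
```

```text
gripped (array([ 0.66083379, -0.07752226]), np.float64(0.06212706146879888), np.float64(188.0), array([  213,   206,   138,   134, 14499], dtype=int32))
w5 (array([ 0.74717069, -0.05394232]), np.float64(0.23269263247849276), np.float64(158.0), array([  215,   212,   134,   130, 13666], dtype=int32))
 t18.76 p [660.31 -79.19  64.22] top-rim 4.92 yaw-8.1 F [ 0.6 -0.1  0.4] T [-0.01 -0.05  0.01] w0.0883
 t19.28 p [659.51 -76.39 119.82] top-rim 60.52 yaw-8.1 F [-0.6  0.4  0.6] T [-0.01 -0.07 -0.03] w0.0877
(array([ 0.66062445, -0.07761638]), np.float64(0.0602178326951707), np.float64(110.0), array([ 230,  185,  105,  103, 8390], dtype=int32))
```

View pics/w8.png

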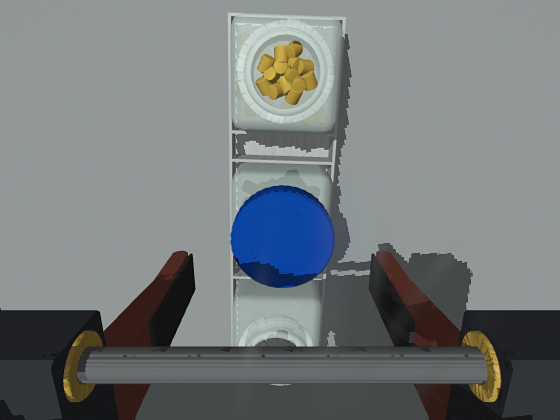

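```bash
python3 - <<'E'
from snap import *
cp=camera_params("wrist");np.save("cp8.npy",cp,allow_pickle=True)
T=np.zeros((600,1)) 
im7=cv2.imread("pics/w7.png");im8=cv2.imread("pics/w8.png")
o=np.hstack([cv2.resize(im7[0:140,210:360],(400,373),interpolation=2),cv2.resize(im8[10:150,220:370],(400,373),interpolation=2)])
cv2.imwrite("pics/cmp8.png",o)
E
```

View pics/cmp8.png

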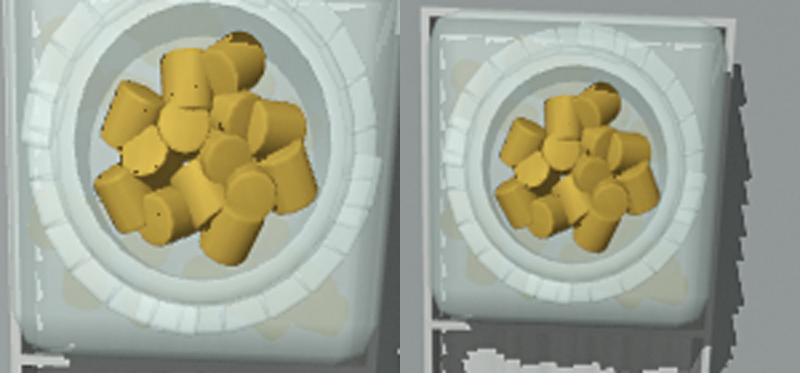

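```bash
python3 - <<'E'
from snap import *
for f,u,t in(("cp5",(348.7,99.9),80),("cp7",(285.8,53.2),-8),("cp8",(288.6,71.9),-8)):
    cp=np.load(f+".npy",allow_pickle=True).item(); print(f,[atz(cp,u,z).round(4).tolist() for z in(.074,.070)])
E
```

```text
cp5 [[0.6756, 0.0179, 0.074], [0.6757, 0.0186, 0.07]]
cp7 [[0.676, 0.0188, 0.074], [0.6761, 0.0192, 0.07]]
cp8 [[0.6771, 0.0182, 0.074], [0.6772, 0.0184, 0.07]]
```

```bash
python3 - <<'E'
from snap import *
move_l([.660,-.0742,.070],rate=.15);s=st()
cp=camera_params("wrist");im=snap("wrist","w9")
gripper_to(.05,squeeze=35);s=st()
move_l([.660,-.0742,.0715],frame=[180,0,7],rate=.05);s=st()
move_l([.660,-.0742,.080],rate=.08);s=st()
move_l([.660,-.0742,.110],rate=.15);s=st()
cp=camera_params("wrist");im=snap("wrist","w10")
print(fitlid(cp,im,.108,s["tool_pos"][:2]))
E
```

```text
t19.82 p [659.54 -74.38  69.27] top-rim 9.97 yaw-8.1 F [ 0.4 -0.2  0.3] T [ 0.04 -0.08  0.01] w0.0878
 t20.39 p [660.45 -74.25  70.55] top-rim 11.25 yaw-8.1 F [-0.6  0.1  3. ] T [-0.05 -0.07 -0.  ] w0.0623
 t20.81 p [659.57 -74.17  71.27] top-rim 11.97 yaw6.8 F [-0.3  1.5 -0.6] T [0.1  0.07 0.03] w0.0622
 t21.07 p [660.7  -74.41  80.87] top-rim 21.57 yaw6.9 F [-0.8  0.7 -1.4] T [-0.02 -0.1   0.04] w0.0625
 t21.42 p [660.57 -74.22 110.5 ] top-rim 51.20 yaw7.0 F [-0.4 -0.4 -1.1] T [-0.02 -0.04  0.03] w0.0621
(array([ 0.66179484, -0.07753769]), np.float64(0.10163565729706472), np.float64(150.0), array([  216,   213,   132,   129, 13399], dtype=int32))
```

View pics/w10.png

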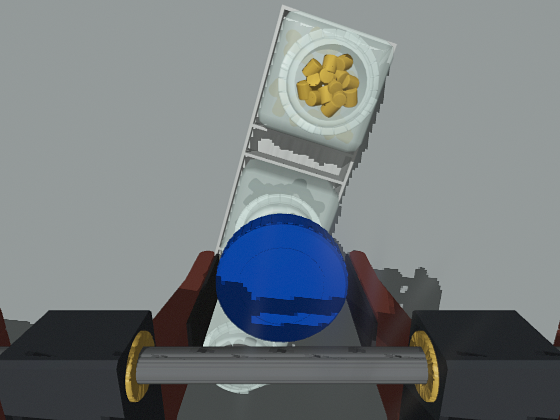

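```bash
sed -i 's/z+.0147-.074/z+OFF-.074/; s/^def st(/OFF=.0135\ndef st(/' snap.py
python3 - <<'E'
from snap import *
x,y=.676,.0185
q=solve_ik([x,y,.110],[180,0,80]);print(q)
move_ptp([x,y,.110],[180,0,80]);st()
move_l([x,y,.078],rate=.15);st()
for z in np.arange(.0745,.060,-.001):
    move_l([x,y,z],rate=0.05); s=st()
    if s["contact_force"][2]>4: break
E
```

```text
[-5.36428888 33.8436737  -2.1218467  94.16169137  1.49899339 52.02232325
 71.95059687]
 t22.37 p [675.49  17.66 109.21] top-rim 48.71 yaw79.8 F [ 0.1 -1.2 -0.8] T [ 0.01 -0.13 -0.03] w0.0618
 t22.73 p [675.22  17.87  77.2 ] top-rim 16.70 yaw79.9 F [ 0.8 -0.4  0.1] T [ 0.07 -0.22  0.01] w0.0624
 t22.98 p [676.36  18.45  75.14] top-rim 14.64 yaw80.0 F [-0.1 -0.7 -0.6] T [ 0.08 -0.    0.  ] w0.0622
 t23.23 p [676.26  18.59  74.1 ] top-rim 13.60 yaw80.0 F [-0.6  0.4  2.2] T [0.09 0.13 0.04] w0.0624
 t23.48 p [676.22  18.68  73.16] top-rim 12.66 yaw80.0 F [-1.5  0.4  5.9] T [0.09 0.42 0.03] w0.0620
```

```bash
python3 - <<'E'
from snap import *
x,y=.676,.0185
yaw=80; s=get_state()
for i in range(6):
    yaw-=10; a=s["tool_pos"]
    move_l([x,y,a[2]-.0232*10/360-.0006],frame=[180,0,yaw],rate=0.05); s=st()
    if s["contact_force"][2]>20 or abs(s["torque"][2])>.5: break
cp=camera_params("wrist");im=snap("wrist","w11")
print(fitlid(cp,im,s["tool_pos"][2]-.0035,s["tool_pos"][:2]),s["tool_pos"])
E
```

```text
t23.81 p [675.22  18.3   71.82] top-rim 11.32 yaw70.2 F [-4.7 -0.1  3.4] T [-0.25  0.85 -0.07] w0.0623
 t24.13 p [675.21  18.15  71.09] top-rim 10.59 yaw60.1 F [-6.7 -1.1  9.1] T [-0.39  1.42 -0.16] w0.0619
 t24.46 p [675.25  18.3   70.46] top-rim 9.96 yaw50.1 F [-5.9 -0.3  9.3] T [-0.28  1.42 -0.21] w0.0620
 t24.78 p [675.34  18.44  69.79] top-rim 9.29 yaw40.1 F [-5.3 -0.7  9.6] T [-0.16  1.37 -0.15] w0.0623
 t25.11 p [675.53  18.69  69.16] top-rim 8.66 yaw30.2 F [-6.2  0.8  9.2] T [-0.13  1.3  -0.18] w0.0622
 t25.43 p [675.7   18.74  68.53] top-rim 8.03 yaw20.2 F [-4.6  0.3  9.5] T [-0.13  1.21 -0.17] w0.0623
(array([0.67775491, 0.01540583]), np.float64(0.05974329056062778), np.float64(151.0), array([  216,   213,   132,   129, 13440], dtype=int32)) [0.67570001 0.01873959 0.06853261]
```

```bash
python3 - <<'E'
from snap import *
x,y=.676,.0185
gripper_to(.05,squeeze=50)
yaw=20; s=st(); zprev=None;n=0
for i in range(13):
    yaw-=10; a=s["tool_pos"]
    move_l([x-.0005,y,a[2]-.0232*10/360-.0006],frame=[180,0,yaw],rate=0.05); s=st()
    n=n+1 if a[2]-s["tool_pos"][2]<.0003 else 0
    if s["contact_force"][2]>30 or abs(s["torque"][2])>1.5 or n>=3: break
cp=camera_params("wrist");im=snap("wrist","w12")
print(fitlid(cp,im,s["tool_pos"][2]-.0035,s["tool_pos"][:2]))
E
```

```text
t25.70 p [675.76  18.73  68.56] top-rim 8.06 yaw20.2 F [-5.3  0.2  8.3] T [-0.11  1.17 -0.04] w0.0622
 t26.02 p [675.75  18.83  67.9 ] top-rim 7.40 yaw10.2 F [-2.7  0.   6.6] T [-0.05  0.85 -0.04] w0.0619
 t26.35 p [676.01  18.78  67.29] top-rim 6.79 yaw0.2 F [-2.6 -0.8  6.2] T [-0.04  0.7  -0.1 ] w0.0618
 t26.68 p [676.22  18.76  66.65] top-rim 6.15 yaw-9.8 F [-2.   0.3  6.8] T [-0.02  0.56 -0.07] w0.0619
 t27.00 p [676.41  18.72  66.02] top-rim 5.52 yaw-19.8 F [-0.8 -0.2  6.4] T [-0.02  0.38 -0.06] w0.0615
 t27.32 p [676.61  18.55  65.37] top-rim 4.87 yaw-29.8 F [-1.2 -0.6  4.5] T [-0.08  0.24 -0.01] w0.0616
 t27.65 p [676.62  18.57  64.64] top-rim 4.14 yaw-39.8 F [-1. -0.  4.] T [-0.14 -0.07 -0.05] w0.0617
 t27.98 p [677.14  18.46  64.55] top-rim 4.05 yaw-49.9 F [ 0.3 -1.   6.9] T [-0.11 -0.   -0.11] w0.0620
 t28.30 p [677.26  18.34  64.52] top-rim 4.02 yaw-59.9 F [ 0.4 -0.9  8.6] T [-0.05 -0.06 -0.13] w0.0621
 t28.62 p [676.87  18.41  64.36] top-rim 3.86 yaw-69.9 F [-0.5  0.6  8.9] T [-0.14  0.12 -0.57] w0.0622
(array([0.67389632, 0.0170741 ]), np.float64(0.05495846333129322), np.float64(116.0), array([  216,   214,   132,   129, 13401], dtype=int32))
```

```bash
python3 - <<'E'
from snap import *
x,y=.6765,.0185
move_l([x,y,.0637],frame=[180,0,-80],rate=0.05); s=st()
if abs(s["torque"][2])<1.0:
    move_l([x,y,.0637],frame=[180,0,-88],rate=0.05); s=st()
gripper_to(.088);s=st()
move_l([x,y,.13],rate=.12);s=st()
snap("wrist","w13")
move_l([x-.12,y+.0,.30],rate=.3);s=st()
snap("wrist","w14")
sc=snap("scene","s14");tp=snap("top","t14")
E
```

```text
t29.00 p [677.28  18.26  64.22] top-rim 3.72 yaw-79.9 F [-1.1 -0.2  6.3] T [-0.21  0.19 -0.57] w0.0620
 t29.29 p [677.93  17.98  64.45] top-rim 3.95 yaw-87.9 F [0.4 0.1 5.8] T [-0.24 -0.08 -0.13] w0.0619
 t29.89 p [676.41  18.53  63.57] top-rim 3.07 yaw-88.0 F [-0.4  0.6 -0.8] T [ 0.08 -0.   -0.01] w0.0878
 t30.59 p [676.08  18.78 129.57] top-rim 69.07 yaw-88.0 F [-0.8  0.5 -0.5] T [ 0.08 -0.    0.  ] w0.0881
 t31.48 p [556.32  19.16 298.96] top-rim 238.46 yaw-87.9 F [-0.9  0.  -0.9] T [0.03 0.03 0.  ] w0.0878
```

View pics/w13.png

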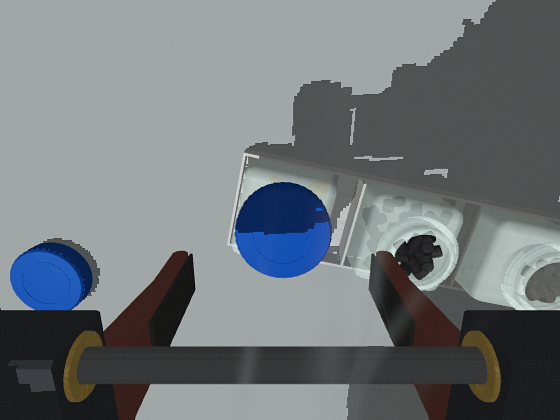

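View pics/w14.png

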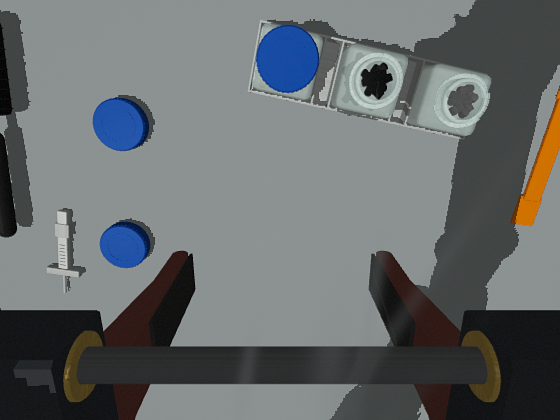

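View pics/s14.png

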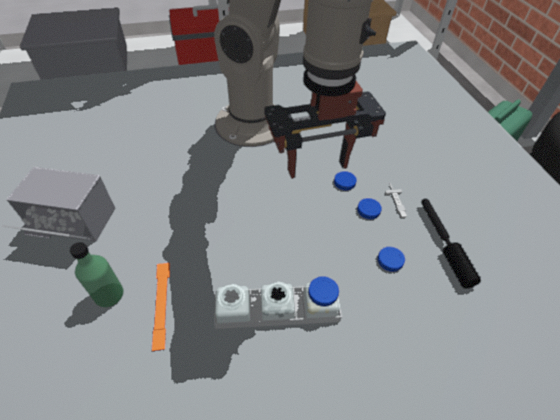

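```bash
python3 - <<'E'
from rig import *
print(hand_in())
E
```

```text
the job is handed in; nothing more can be done
None
```

I screwed the lid fully home on the jar with the yellow caps, in the tray's +y pocket, then let go, backed the arm off and handed in at about 31.5 s. I never tried the −y jar, because the lid threaded on the second jar I tried.

- **Which lid:** I took the one farthest to the robot's right, at top-view pixel (202, 235).
- **Middle jar (black caps):** the lid caught after about 16°. It stayed about 10 mm above the rim and slipped in the pads, so I lifted it off. My height reading from the tool kept falling during this, which was misleading. The lid's size in the wrist picture showed the fingers were sliding down it.
- **+y jar (yellow caps):** the lid followed the thread at 0.64 mm per 10° with no slip in the pads. It stopped going down at about 4 mm above the rim, against the 3.8 mm given. I turned it about another 45° against rising torque, up to 0.57 N m. The last torque reading dropped to 0.13 N m, so the pads probably slipped at the end.
- **Final pictures:** the lid sits level and centred on that jar and nothing touches it. The other lids, brush, gauge, bottle and pry tool look where they were.

The height above the rim depends on how the lid sat in the grip and is good to about 1 mm.

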